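# Sweep the loose bottle caps into the bench tray

### The arm

A 7-joint arm with a two-finger parallel gripper is mounted at the origin on the work surface. World frame = base frame: x ahead of the robot, y to its left, z up, the work surface at z = 0. Lengths are in m, angles in degrees, forces in N, time in s.
With the tool pointing down it reaches from about 0.425 to 0.875 m from the base axis. Payload 8.4 kg.
Tool frame: the origin (TCP) lies between the finger pads; the fingertips stand 25 mm ahead of it and the grasp point (between the pads) lies 6 mm ahead of it; z points along the fingers, y is the line along which they close (so a half turn about z gives the same grasp; the last joint's range is limited). The gripper opens to 87 mm and grips with 3 to 60 N. Pads are 19 mm wide; open, the fingers measure 117 mm over their backs; the gripper's body (75 mm by 190 mm) begins 51 mm behind the grasp point.
Start: joints at [-81.028, 19.091, 2.286, 83.961, -0.768, 76.965, -3.352], TCP at [0.164, 0.629, 0.248] pointing down, gripper open.
Joint ranges: [-147.57, 147.57], [-21.85, 119.76], [-74.77, 79.35], [14.55, 137.4], [-85.83, 265.84], [4.83, 119.75], [-152.11, 152.11]. Speed limits (degrees/s): [127.2, 127.2, 159.86, 159.86, 180, 180, 180].

### API

Orientations are given as [roll, pitch, yaw] about the fixed x, y, z axes, in that order (R = Rz(yaw) Ry(pitch) Rx(roll)).
In Python, from station import bot, imaging, ticket gives the robot as it stands.
- The arm moves only by the tool carry_out, never from a script. Its argument "targets" is a list of rows, each a list of 4 numbers: the shift along the tool's x, y, z as a fraction of full scale, then the turn about the tool's z as a fraction of full scale. A call has 1 to 10 rows; each row is the pose to reach, as a shift and turn from the pose commanded when the call began, along the tool's axes at that moment, turning the shorter way round; what a row does not reach only later rows make up. Full scale, the value 1, is 0.4 m for a shift and 360 degrees for a turn. A row lasts 1/8 s, in which the tool goes at most 62.5 mm and 10.7 degrees, less where a joint would pass 70% of its speed; a pose out of reach is approached as far as the arm can. A call with a number of a shift or a turn outside -1 to 1 is refused whole. A call with a gripper value outside its range is refused whole. "claw" is the opening, from -1 (shut) to 1 (fully open), set as the call begins (left out, the last holds). The fingers move at their own pace and stop on an object; "grip_force" is the grip in N (left out, the last holds). Time passes only in rows, so rows that repeat a pose let the fingers close. It gives the time, the measured TCP pose, the force, the opening and the grip force at its end, in the units of the state.
- bot.get_obs(): the state, without advancing time (a new reading comes with each control period).
- imaging.grab_frame(name): name is "side" or "top"; returns the picture (400x640x3 uint8, red, green, blue); there is no depth.
- imaging.get_calibration(name): a dict with "camera_matrix" (3x3 intrinsics, pixels), "k1" (the pictures are not rectified: a ray, as slopes to the right and down, at radius r is drawn at 1 + k1 r^2 times it, then the intrinsics apply), "eye" and "attitude" of the camera in the world. Camera axes: x right, y down, z forward; pixel columns grow to the right and rows downward; lengths in m; the calibration is good to about 2 mm. A picture is of the moment at which its call begins. get_calibration takes no time and is no camera call.
- ticket.finish_job(): hands the job in; it is judged then, once.
The state is a dict: "time": time; "joint_pos": joint angles; "dq": joint speeds; "effort": joint torques, N m; "ee_pos": TCP position; "eef_rot": TCP orientation; "wrist_force": force on the tool from outside, world axes, zero at the start; "torque": the same for the moment, N m; "opening": opening from 0.0 (shut) to 1.0 (fully open); "grip_force": force on a finger pad.
Only numpy, scipy, OpenCV 4.12 (cv2) and the standard library are available. Lean on these libraries where they do the work, as an engineer would, in place of code of your own. Each camera call takes 0.05 s, during which the arm holds its last target. There are 200 camera calls.

### The job

Sweep the three loose red screw caps across the bench with the fingers, in through the open side of the steel tray, until all three lie flat and completely inside it. Push them along gently: do not pick them up, lift them off the surface or squeeze them. Leave the yellow-lidded jar, the wash bottle, the beaker and the meter as they are.

Things in the scene. Friction and masses are not known exactly. Their poses are not given: they have to be found in the camera images.
- tray: fixed shallow steel tray with blue-edged walls, like a dustpan. Origin: centre of its floor, at bench level. Inside 170 mm wide (own x), 150 mm deep (own y); floor 2 mm thick; walls 3 mm thick, 33 mm high, on the +y, +x and -x sides. The -y side is open, with a full-width ramp from bench (own y -106 mm) to floor (-75 mm). Its mouth faces world -y, turned up to 0.3 rad either way
- cap_a: red plastic screw cap, closed face up: a disc 34 mm across, 18 mm high, about 11 to 22 g, lying loose and flat; it slides and stops where it is left. The three caps are alike and lie in any order between jar and tray, at least 60 mm apart centre to centre. Origin: centre of its underside
- cap_b: red plastic screw cap, closed face up: a disc 34 mm across, 18 mm high, about 11 to 22 g, lying loose and flat; it slides and stops where it is left. The three caps are alike and lie in any order between jar and tray, at least 60 mm apart centre to centre. Origin: centre of its underside
- cap_c: red plastic screw cap, closed face up: a disc 34 mm across, 18 mm high, about 11 to 22 g, lying loose and flat; it slides and stops where it is left. The three caps are alike and lie in any order between jar and tray, at least 60 mm apart centre to centre. Origin: centre of its underside
- jar: a small cream sample jar with a yellow lid, 44 mm across, 48 mm high, 60 g, standing loose to the right of the caps; leave it alone. Origin: centre of its underside
- wash_bottle: a white wash bottle with a red cap and a thin bent spout, body 76 mm across, 250 mm high overall, standing loose well to the right of the caps; leave it alone. Origin: centre of its underside
- beaker: a clear glass beaker, about 84 mm across, 105 mm high, standing loose well to the right of the caps; leave it alone. Origin: centre of its underside
- meter: a flat white hand-held meter with a dark screen, 78 x 180 x 30 mm (own x, y, z), lying loose beyond the caps; leave it alone. Origin: centre of its underside
Mind the look-alikes: they are no part of the job. What is shaped like the cap_c but turquoise is not meant.

How it is judged (in metres and radians):
At the end, for the whole second after the job is handed in: All three caps lie flat and still on the tray floor, between its walls, each centre at least 12 mm behind the front edge of the floor (underside under 8 mm above the bench); jar, bottle, beaker and meter are upright and within 20 mm of where they began (y of cap_a in the frame of tray between -0.063 and 0.075 m and x of cap_a in the frame of tray between -0.085 and 0.085 m and height (world z) of each of cap_a, cap_b, cap_c below 0.008 m and linear speed of each of cap_a, cap_b, cap_c below 0.02 m/s and y of cap_b in the frame of tray between -0.063 and 0.075 m and x of cap_b in the frame of tray between -0.085 and 0.085 m and y of cap_c in the frame of tray between -0.063 and 0.075 m and x of cap_c in the frame of tray between -0.085 and 0.085 m and distance of each of jar, wash_bottle, beaker, meter from where it was at the start of the episode below 0.02 m and angle between each of jar, wash_bottle, beaker, meter's own z axis and vertical below 0.15 rad); the robot touches nothing.
It fails at once if a cap is lifted (its underside centre more than 10 mm above the bench) (height (world z) of any of cap_a, cap_b, cap_c above 0.01 m).
It fails at once if a cap is squeezed or pressed hard by the fingers (over 20 N) (contact force between the fingers and cap_a above 20 N or contact force between the fingers and cap_b above 20 N or contact force between the fingers and cap_c above 20 N).
It fails at once if a bystander is displaced by more than 20 mm or tipped (distance of any of jar, wash_bottle, beaker, meter from where it was at the start of the episode above 0.02 m or angle between any of jar, wash_bottle, beaker, meter's own z axis and vertical above 0.3 rad).
It also fails if it takes over 72 s, if anything falls off the work surface, if the arm or the gripper's body presses on something with over 40 N, if the wrist force passes 120 N, or if a joint passes its speed limit or range.

## Working session

There is one attempt and no reset: what is moved stays moved. The work goes in short steps, Python scripts to look and compute and a tool call to move; the robot and the scene stay as the last step left them, time stands still between calls to the robot, and variables do not carry over. Pictures are saved under pics/ and viewed, at most 10 in all, crops included, and the job is handed in when it is done.

Besides the shell and the picture viewer there is one more tool, called after ">>>" as name(argument=value, ...), one argument or row to a line, values as JSON. carry_out: Moves the arm, as the interface text tells. Its arguments: {"type":"object","properties":{"targets":{"type":"array","items":{"type":"array","items":{"type":"number"}}},"claw":{"type":"number"},"grip_force":{"type":"number"}},"required":["targets"]}

```bash
mkdir -p pics
python3 - <<'E'
from station import bot, imaging
import cv2
for n in("top","side"):
    cv2.imwrite(f"pics/{n}0.png",imaging.grab_frame(n)[:,:,::-1]); print(imaging.get_calibration(n))
o=bot.get_obs();print(o)
E
```

```text
{'camera_matrix': array([[486.74031195,   0.        , 319.02247611],
       [  0.        , 486.74031195, 197.50811699],
       [  0.        ,   0.        ,   1.        ]]), 'k1': -0.03696415225922326, 'eye': array([ 0.35629595, -0.07032431,  1.19510444]), 'attitude': array([-169.90936962,   -0.64353193,  -91.68077469])}
{'camera_matrix': array([[472.68209572,   0.        , 317.78847556],
       [  0.        , 472.68209572, 197.69508468],
       [  0.        ,   0.        ,   1.        ]]), 'k1': 0.02603599743555536, 'eye': array([0.41119662, 0.78029607, 0.58392641]), 'attitude': array([-121.45294274,    1.16611842, -171.58799933])}
{'time': 0.1, 'joint_pos': array([-81.02903366,  19.12814147,   2.28241369,  84.00750182,
        -0.76832099,  76.96556442,  -3.35214577]), 'dq': array([-0.00647261,  0.02849711,  0.12387978, -0.03969317,  0.03054794,
        0.15432396, -0.02576306]), 'effort': array([ 3.90751753e-03, -6.57805681e+01,  1.33979313e+00, -4.04701638e+01,
       -5.96688688e-02,  4.08961822e-02,  4.75547256e-05]), 'ee_pos': array([0.16434195, 0.62846534, 0.2467299 ]), 'eef_rot': array([-1.79914119e+02,  4.49577373e-03,  1.65345954e+02]), 'wrist_force': array([-1.22037712,  0.29278353, -0.71783586]), 'torque': array([-0.01118777, -0.00072989,  0.00834751]), 'grip_force': 0.0, 'opening': 1.000495588071201}
```

View pics/top0.png

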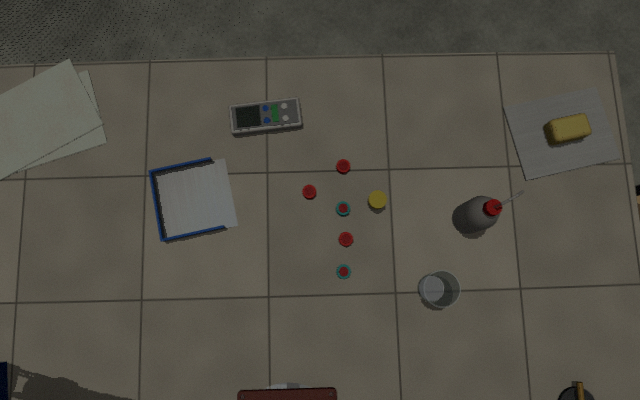

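View pics/side0.png

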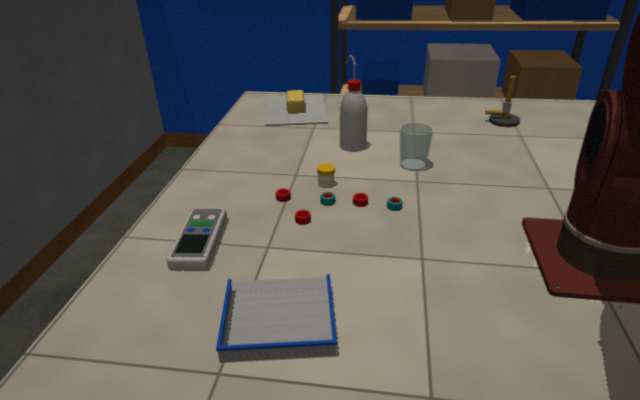

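The top picture shows the red caps at about (343,166), (309,192) and (345,240). The turquoise ones are at (343,208) and (343,272), the jar at (377,200), and the tray on the left with its mouth to the right. The side picture agrees, with the meter beyond. Next I'll measure positions.

```bash
cat > h.py <<'E'
import numpy as np, cv2
from scipy.spatial.transform import Rotation as R
from station import bot, imaging
def ray(n,uv,z):
    c=imaging.get_calibration(n);K=c["camera_matrix"]
    d=np.array([(uv[0]-K[0,2])/K[0,0],(uv[1]-K[1,2])/K[1,1]]);s=d.copy()
    for _ in range(20): s=d/(1+c["k1"]*(s@s))
    v=R.from_euler("xyz",c["attitude"],degrees=True).apply([s[0],s[1],1]);e=c["eye"]
    return (e+v*(z-e[2])/v[2])[:2]
def reds(n,z,im):
    h=cv2.cvtColor(im,cv2.COLOR_RGB2HSV)
    m=(((h[...,0]<8)|(h[...,0]>172))&(h[...,1]>170)&(h[...,2]>70)).astype(np.uint8)
    k,_,st,ce=cv2.connectedComponentsWithStats(m)
    return [(st[i,4],ce[i].round(1),ray(n,ce[i],z).round(4)) for i in range(1,k) if 15<st[i,4]<500]
E
python3 - <<'E'
from h import *
for n in("top","side"):
    im=cv2.imread(f"pics/{n}0.png")[:,:,::-1]
    print(n)
    for r in reds(n,.012,im): print(r)
P=lambda uv,z:print(uv,ray("top",uv,z).round(4))
print("teal,jar");P((343,208.5),.018);P((343.5,271.5),.018);P((377,200),.048)
print("meter");[P(p,.03) for p in((230,106),(299,98),(302,129),(233,133))]
print("tray wall tops outer");[P(p,.033) for p in((150,170),(161,241))]
print("tray mouth floor");[P(p,.002) for p in((225,160),(238,226))]
print("tray wall front ends");[P(p,.033) for p in((211,158),(225,228))]
im=cv2.imread("pics/top0.png");cv2.imwrite("pics/crop.png",cv2.resize(im[90:290,130:400],None,fx=2.9,fy=2.9,interpolation=2))
E
```

```text
top
(np.int32(128), array([342.8, 165.4]), array([ 0.6463, -0.1517]))
(np.int32(134), array([308.8, 191.1]), array([ 0.5832, -0.065 ]))
(np.int32(145), array([492.6, 206.6]), array([ 0.5316, -0.52  ]))
(np.int32(48), array([342.8, 207.6]), array([ 0.5396, -0.1476]))
(np.int32(147), array([345.3, 238.6]), array([ 0.4631, -0.1509]))
(np.int32(54), array([343.3, 271.1]), array([ 0.3849, -0.1429]))
side
(np.int32(87), array([353.1,  84.5]), array([ 0.5467, -0.9697]))
(np.int32(92), array([282.5, 192.6]), array([ 0.646 , -0.1568]))
(np.int32(22), array([327.4, 195.1]), array([ 0.5389, -0.157 ]))
(np.int32(96), array([360. , 197.4]), array([ 0.4626, -0.1556]))
(np.int32(23), array([394.5, 200.1]), array([ 0.3837, -0.1527]))
(np.int32(117), array([302.4, 214.6]), array([ 0.5826, -0.069 ]))
teal,jar
(343, 208.5) [ 0.5364 -0.1476]
(343.5, 271.5) [ 0.3838 -0.143 ]
(377, 200) [ 0.5501 -0.2279]
meter
(230, 106) [0.8031 0.1276]
(299, 98) [ 0.8198 -0.0464]
(302, 129) [ 0.7379 -0.0521]
(233, 133) [0.7321 0.1198]
tray wall tops outer
(150, 170) [0.6424 0.3228]
(161, 241) [0.4675 0.291 ]
tray mouth floor
(225, 160) [0.6707 0.1444]
(238, 226) [0.5024 0.1116]
tray wall front ends
(211, 158) [0.6686 0.1733]
(225, 228) [0.4946 0.138 ]
```

View pics/crop.png

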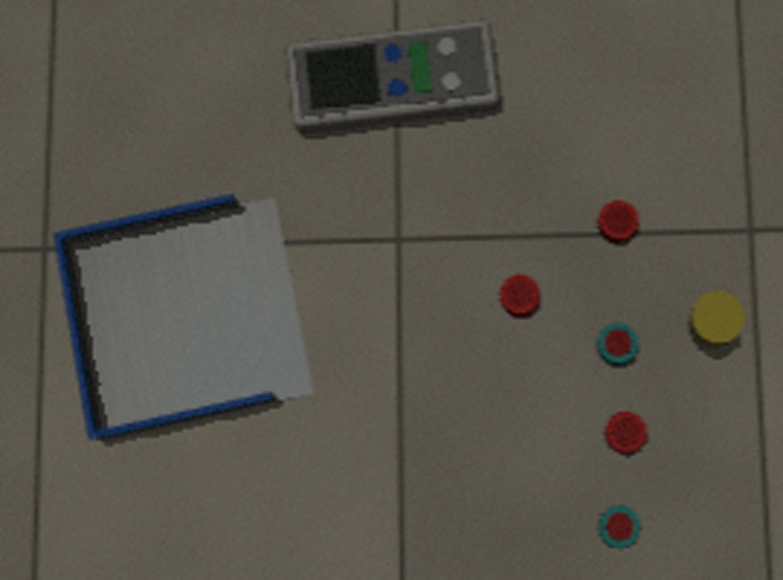

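```bash
cat >> h.py <<'E'
def to(x,y,z,yaw):
    "row (fractions) from the present pose to the TCP pose x,y,z,yaw"
    o=bot.get_obs();r=R.from_euler("xyz",o["eef_rot"],degrees=True)
    d=r.inv().apply(np.array([x,y,z])-o["ee_pos"])/.4
    a=(o["eef_rot"][2]-yaw+180)%360-180
    print(o["time"],"row",d.round(4),round(a/360,4))
E
python3 -c "
from h import *
to(.47,.33,.2,93.8)"
```

```text
0.1 row [-0.928  -0.5284  0.1177] 0.1987
```

>>> carry_out(
  targets=[
    [-0.12,-0.07,0.01,0.02],
    [-0.24,-0.14,0.03,0.05],
    [-0.36,-0.21,0.05,0.08],
    [-0.48,-0.28,0.06,0.11],
    [-0.6,-0.35,0.08,0.14],
    [-0.72,-0.42,0.1,0.17],
    [-0.82,-0.48,0.11,0.19],
    [-0.9,-0.52,0.118,0.1987],
    [-0.928,-0.528,0.118,0.1987],
    [-0.928,-0.528,0.118,0.1987],
  ],
  claw=-0.45,
)

```text
time: 1.35
ee_pos: [0.4701, 0.3307, 0.2002]
eef_rot: [-180.0, 0.0, 93.8]
wrist_force: [-0.8, 0.3, 0.5]
opening: 0.276
grip_force: 0.0
```

```bash
python3 -c "
from h import *
to(.586,-.113,.13,93.8)"
```

```text
1.35 row [-1.1261  0.2151  0.1755] 0.0001
```

>>> carry_out(
  targets=[
    [-0.1,0.02,0.02,0],
    [-0.22,0.04,0.04,0],
    [-0.36,0.07,0.06,0],
    [-0.5,0.1,0.08,0],
    [-0.64,0.13,0.11,0],
    [-0.78,0.16,0.14,0],
    [-0.9,0.19,0.16,0],
    [-0.97,0.21,0.17,0],
    [-1.0,0.215,0.175,0],
    [-1.0,0.215,0.175,0],
  ],
)

```text
time: 2.6
ee_pos: [0.5824, -0.0617, 0.1302]
eef_rot: [-180.0, -0.0, 93.9]
wrist_force: [-0.0, 1.0, -0.5]
opening: 0.273
grip_force: 0.0
```

```bash
python3 -c "
from h import *
to(.586,-.113,.033,93.8)"
```

```text
2.6 row [-0.1287  0.0005  0.2428] 0.0002
```

>>> carry_out(
  targets=[
    [-0.07,0,0,0],
    [-0.1287,0,0,0],
    [-0.1287,0,0.03,0],
    [-0.1287,0,0.08,0],
    [-0.1287,0,0.13,0],
    [-0.1287,0,0.18,0],
    [-0.1287,0,0.22,0],
    [-0.1287,0,0.24,0],
    [-0.1287,0,0.2428,0],
    [-0.1287,0,0.2428,0],
  ],
)

```text
time: 3.85
ee_pos: [0.5864, -0.1144, 0.0337]
eef_rot: [180.0, 0.0, 93.8]
wrist_force: [-0.7, -0.0, -0.8]
opening: 0.27
grip_force: 0.0
```

```bash
python3 -c "
from h import *
cv2.imwrite('pics/s1.png',cv2.resize(imaging.grab_frame('side')[120:320,180:450,::-1],None,fx=2.9,fy=2.9))
to(.562,.2525,.033,93.8)"
```

```text
3.9 row [ 9.192e-01 -2.000e-04  2.100e-03] -0.0
```

View pics/s1.png

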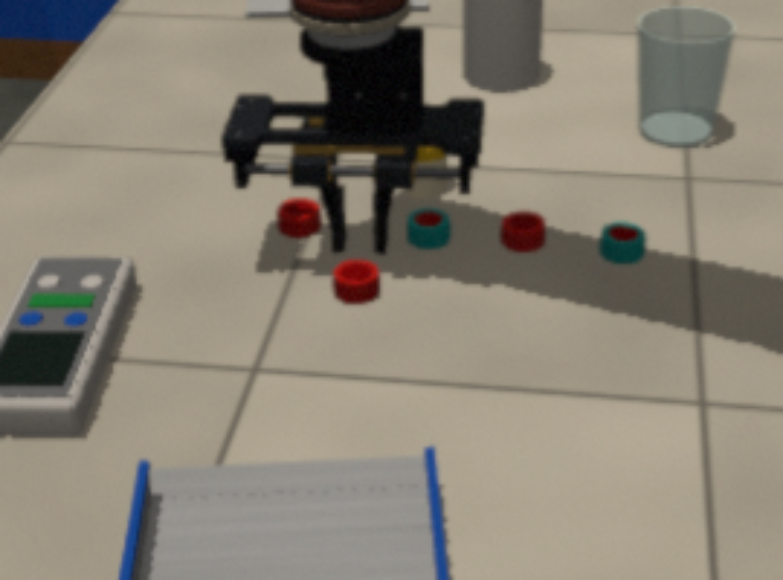

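The fingers straddle the line behind cap B (crop: fingers at (337,245) and (380,245), cap at (356,280)). Now pushing slowly.

>>> carry_out(
  targets=[
    [0.015,0,0,0],
    [0.03,0,0,0],
    [0.045,0,0,0],
    [0.06,0,0,0],
    [0.08,0,0,0],
    [0.1,0,0,0],
    [0.125,0,0,0],
    [0.15,0,0,0],
    [0.175,0,0,0],
    [0.2,0,0,0],
  ],
)

```text
time: 5.15
ee_pos: [0.5806, -0.0336, 0.0332]
eef_rot: [-180.0, -0.0, 93.8]
wrist_force: [0.5, 0.4, -0.4]
opening: 0.276
grip_force: 0.1
```

```bash
python3 -c "
from h import *
for n in('side',): 
  for r in reds(n,.012,imaging.grab_frame(n)):print(r)
to(.562,.2525,.033,93.8)"
```

```text
(np.int32(118), array([353.9,  84.9]), array([ 0.5435, -0.9657]))
(np.int32(27), array([327.4, 195.4]), array([ 0.5387, -0.156 ]))
(np.int32(136), array([359.8, 199.1]), array([ 0.4624, -0.148 ]))
(np.int32(23), array([394.5, 200.1]), array([ 0.3837, -0.1527]))
(np.int32(172), array([298.6, 230.2]), array([ 0.5804, -0.0098]))
5.2 row [0.7126 0.0021 0.0009] 0.0003
```

>>> carry_out(
  targets=[
    [0.025,0,0,0],
    [0.055,0,0,0],
    [0.085,0,0,0],
    [0.115,0,0,0],
    [0.145,0,0,0],
    [0.175,0,0,0],
    [0.205,0,0,0],
    [0.235,0,0,0],
    [0.265,0,0,0],
    [0.295,0,0,0],
  ],
)

```text
time: 6.45
ee_pos: [0.5727, 0.0842, 0.0332]
eef_rot: [-180.0, 0.0, 93.8]
wrist_force: [0.0, 0.2, 0.2]
opening: 0.278
grip_force: 0.1
```

>>> carry_out(
  targets=[
    [0.025,0,0,0],
    [0.05,0,0,0],
    [0.075,0,0,0],
    [0.1,0,0,0],
    [0.125,0,0,0],
    [0.15,0,0,0],
    [0.175,0,0,0],
    [0.2,0,0,0],
    [0.225,0,0,0],
    [0.25,0,0,0],
  ],
)

```text
time: 7.7
ee_pos: [0.5661, 0.1838, 0.0332]
eef_rot: [-180.0, 0.0, 93.8]
wrist_force: [0.3, 0.0, 0.3]
opening: 0.278
grip_force: 0.1
```

```bash
python3 -c "
from h import *
for n in('side',): 
  for r in reds(n,.012,imaging.grab_frame(n)):print(r)
to(.562,.2525,.033,93.8)"
```

```text
(np.int32(117), array([353.9,  84.9]), array([ 0.5434, -0.9662]))
(np.int32(21), array([327.3, 195. ]), array([ 0.5391, -0.1574]))
(np.int32(146), array([360.1, 199.4]), array([ 0.4618, -0.1466]))
(np.int32(22), array([394.5, 200. ]), array([ 0.3838, -0.153 ]))
(np.int32(340), array([284.4, 303.6]), array([0.5655, 0.2045]))
7.75 row [0.1675 0.0017 0.0006] 0.0003
```

>>> carry_out(
  targets=[
    [0.025,0,0,0],
    [0.05,0,0,0],
    [0.075,0,0,0],
    [0.1,0,0,0],
    [0.12,0,0,0],
    [0.14,0,0,0],
    [0.155,0,0,0],
    [0.165,0,0,0],
    [0.165,0,0,0],
    [0.155,0,0,0],
  ],
)

```text
time: 9.0
ee_pos: [0.562, 0.2448, 0.0332]
eef_rot: [180.0, 0.0, 93.8]
wrist_force: [-0.0, 0.5, -0.2]
opening: 0.272
grip_force: 0.0
```

>>> carry_out(
  targets=[
    [-0.05,0,0,0],
    [-0.1,0,0,0],
    [-0.1,0,-0.05,0],
    [-0.1,0,-0.12,0],
    [-0.1,0,-0.19,0],
    [-0.1,0,-0.24,0],
    [-0.2,0,-0.25,0],
    [-0.3,0,-0.25,0],
    [-0.4,0,-0.25,0],
    [-0.4,0,-0.25,0],
  ],
)

```text
time: 10.25
ee_pos: [0.5729, 0.0813, 0.1342]
eef_rot: [180.0, 0.0, 93.5]
wrist_force: [-0.3, 0.6, 0.7]
opening: 0.277
grip_force: 0.0
```

```bash
python3 -c "
from h import *
im=imaging.grab_frame('top');cv2.imwrite('pics/t2.png',im[60:320,100:480,::-1])
for n,i in('top',im),('side',imaging.grab_frame('side')): 
  for r in reds(n,.012,i):print(r)
to(.649,-.2,.13,94.6)"
```

```text
(np.int32(131), array([342.8, 165.5]), array([ 0.646 , -0.1516]))
(np.int32(156), array([492.5, 206.7]), array([ 0.5315, -0.5196]))
(np.int32(49), array([342.7, 207.5]), array([ 0.5398, -0.1473]))
(np.int32(146), array([345.2, 238.6]), array([ 0.463 , -0.1505]))
(np.int32(50), array([343.3, 271.1]), array([ 0.3848, -0.143 ]))
(np.int32(116), array([353.9,  84.9]), array([ 0.5434, -0.9658]))
(np.int32(57), array([285.8, 193.4]), array([ 0.6374, -0.1539]))
(np.int32(21), array([327.3, 195. ]), array([ 0.5391, -0.1574]))
(np.int32(145), array([360. , 199.3]), array([ 0.4621, -0.1472]))
(np.int32(22), array([394.5, 200. ]), array([ 0.3838, -0.153 ]))
(np.int32(324), array([278.1, 332.1]), array([0.5623, 0.2677]))
10.35 row [-0.7248  0.1434  0.0089] -0.0023
```

>>> carry_out(
  targets=[
    [-0.08,0.01,0,-0.002],
    [-0.18,0.03,0,-0.002],
    [-0.3,0.055,0,-0.002],
    [-0.42,0.08,0,-0.002],
    [-0.54,0.105,0,-0.002],
    [-0.64,0.13,0,-0.002],
    [-0.7,0.143,0.005,-0.002],
    [-0.725,0.1434,0.009,-0.002],
    [-0.725,0.1434,0.009,-0.002],
    [-0.725,0.1434,0.009,-0.002],
  ],
)

```text
time: 11.6
ee_pos: [0.6494, -0.1981, 0.1296]
eef_rot: [180.0, -0.1, 94.6]
wrist_force: [-0.2, 0.9, -0.1]
opening: 0.276
grip_force: 0.0
```

```bash
python3 -c "
from h import *
to(.649,-.2,.033,94.6)"
```

```text
11.6 row [-0.0048 -0.0015  0.2416] 0.0001
```

>>> carry_out(
  targets=[
    [-0.004,0,0.03,0],
    [-0.004,0,0.08,0],
    [-0.004,0,0.13,0],
    [-0.004,0,0.18,0],
    [-0.004,0,0.22,0],
    [-0.004,0,0.24,0],
    [-0.004,0,0.2425,0],
    [-0.004,0,0.2425,0],
  ],
)

```text
time: 12.6
ee_pos: [0.6497, -0.2021, 0.0333]
eef_rot: [180.0, 0.0, 94.5]
wrist_force: [-0.0, 0.3, 0.3]
opening: 0.278
grip_force: 0.0
```

```bash
python3 -c "
from h import *
to(.6155,.2115,.033,94.6)"
```

```text
12.6 row [ 1.0374e+00 -3.6000e-03  2.0000e-04] -0.0002
```

>>> carry_out(
  targets=[
    [0.015,0,0,0],
    [0.03,0,0,0],
    [0.045,0,0,0],
    [0.06,0,0,0],
    [0.08,0,0,0],
    [0.1,0,0,0],
    [0.125,0,0,0],
    [0.15,0,0,0],
    [0.175,0,0,0],
    [0.2,0,0,0],
  ],
)

```text
time: 13.85
ee_pos: [0.6429, -0.1212, 0.0326]
eef_rot: [-180.0, 0.0, 94.5]
wrist_force: [0.0, 0.1, -0.1]
opening: 0.276
grip_force: 0.1
```

```bash
python3 -c "
from h import *
for n in('side',): 
  for r in reds(n,.012,imaging.grab_frame(n)):print(r)
to(.6155,.2115,.033,94.6)"
```

```text
(np.int32(116), array([353.9,  84.9]), array([ 0.5434, -0.9658]))
(np.int32(78), array([360.7, 198.9]), array([ 0.4607, -0.1491]))
(np.int32(26), array([394.4, 200.3]), array([ 0.3839, -0.1519]))
(np.int32(142), array([278.5, 205.9]), array([ 0.6426, -0.098 ]))
(np.int32(316), array([278.2, 331.9]), array([0.5622, 0.2673]))
13.9 row [ 8.302e-01 -2.000e-03 -4.000e-04] 0.0001
```

>>> carry_out(
  targets=[
    [0.025,0,0,0],
    [0.055,0,0,0],
    [0.085,0,0,0],
    [0.115,0,0,0],
    [0.145,0,0,0],
    [0.175,0,0,0],
    [0.205,0,0,0],
    [0.235,0,0,0],
    [0.265,0,0,0],
    [0.295,0,0,0],
  ],
)

```text
time: 15.15
ee_pos: [0.6336, -0.0036, 0.0327]
eef_rot: [180.0, 0.0, 94.5]
wrist_force: [-0.6, -1.0, 0.3]
opening: 0.275
grip_force: 0.1
```

>>> carry_out(
  targets=[
    [0.03,0,0,0],
    [0.06,0,0,0],
    [0.09,0,0,0],
    [0.12,0,0,0],
    [0.15,0,0,0],
    [0.175,0,0,0],
    [0.2,0,0,0],
    [0.225,0,0,0],
    [0.25,0,0,0],
    [0.275,0,0,0],
  ],
)

```text
time: 16.4
ee_pos: [0.6249, 0.1058, 0.0326]
eef_rot: [-180.0, 0.0, 94.5]
wrist_force: [-0.7, -0.1, 0.3]
opening: 0.279
grip_force: 0.1
```

```bash
python3 -c "
from h import *
for n in('side',): 
  for r in reds(n,.012,imaging.grab_frame(n)):print(r)
to(.6155,.2115,.033,94.6)"
```

```text
(np.int32(115), array([353.9,  84.9]), array([ 0.5435, -0.9663]))
(np.int32(21), array([327.3, 195. ]), array([ 0.5391, -0.1574]))
(np.int32(146), array([360.1, 199.4]), array([ 0.4619, -0.1469]))
(np.int32(22), array([394.5, 200. ]), array([ 0.3838, -0.153 ]))
(np.int32(260), array([262., 272.]), array([0.6237, 0.1292]))
(np.int32(329), array([278.3, 332.2]), array([0.562 , 0.2679]))
16.45 row [ 0.2604 -0.0023 -0.0009] 0.0001
```

>>> carry_out(
  targets=[
    [0.025,0,0,0],
    [0.055,0,0,0],
    [0.085,0,0,0],
    [0.115,0,0,0],
    [0.145,0,0,0],
    [0.175,0,0,0],
    [0.205,0,0,0],
    [0.23,0,0,0],
    [0.25,0,0,0],
    [0.258,0,0,0],
  ],
)

```text
time: 17.7
ee_pos: [0.6167, 0.2087, 0.0326]
eef_rot: [-180.0, 0.0, 94.6]
wrist_force: [0.9, -0.2, 0.2]
opening: 0.278
grip_force: 0.1
```

>>> carry_out(
  targets=[
    [-0.03,0,0,0],
    [-0.1,0,0,0],
    [-0.1,0,-0.05,0],
    [-0.1,0,-0.12,0],
    [-0.1,0,-0.19,0],
    [-0.1,0,-0.24,0],
    [-0.2,0,-0.25,0.01],
    [-0.3,0,-0.25,0.03],
    [-0.4,0,-0.25,0.05],
    [-0.4,0,-0.25,0.05],
  ],
)

```text
time: 18.95
ee_pos: [0.6295, 0.0439, 0.1334]
eef_rot: [179.9, 0.1, 76.1]
wrist_force: [0.4, 1.2, 0.2]
opening: 0.276
grip_force: 0.0
```

```bash
python3 -c "
from h import *
for n in('side','top'): 
  for r in reds(n,.012,imaging.grab_frame(n)):print(r)
to(.451,-.198,.13,76.2)"
```

```text
(np.int32(116), array([353.9,  84.9]), array([ 0.5434, -0.9658]))
(np.int32(21), array([327.3, 195. ]), array([ 0.5391, -0.1574]))
(np.int32(144), array([360. , 199.4]), array([ 0.462 , -0.1468]))
(np.int32(22), array([394.5, 200. ]), array([ 0.3838, -0.153 ]))
(np.int32(320), array([251.3, 311.5]), array([0.6166, 0.2293]))
(np.int32(323), array([278.2, 332.1]), array([0.5623, 0.2677]))
(np.int32(37), array([168.2, 201.3]), array([0.567 , 0.2822]))
(np.int32(163), array([492.7, 206.7]), array([ 0.5315, -0.5201]))
(np.int32(48), array([342.7, 207.7]), array([ 0.5393, -0.1473]))
(np.int32(145), array([345.3, 238.6]), array([ 0.463 , -0.1509]))
(np.int32(48), array([343.3, 270.9]), array([ 0.3855, -0.1429]))
19.05 row [-0.7036 -0.2904  0.007 ] 0.0009
```

>>> carry_out(
  targets=[
    [-0.08,-0.04,0,0],
    [-0.18,-0.08,0,0],
    [-0.3,-0.13,0,0],
    [-0.42,-0.18,0,0],
    [-0.53,-0.23,0,0],
    [-0.63,-0.265,0,0],
    [-0.69,-0.29,0.005,0],
    [-0.7036,-0.29,0.007,0.001],
    [-0.7036,-0.29,0.007,0.001],
    [-0.7036,-0.29,0.007,0.001],
  ],
)

```text
time: 20.3
ee_pos: [0.452, -0.1968, 0.1299]
eef_rot: [-180.0, 0.0, 76.3]
wrist_force: [0.0, -0.3, -0.6]
opening: 0.28
grip_force: 0.0
```

```bash
python3 -c "
from h import *
to(.451,-.198,.033,76.2)"
```

```text
20.3 row [-0.0036 -0.0017  0.2422] 0.0003
```

>>> carry_out(
  targets=[
    [-0.004,-0.002,0.03,0],
    [-0.004,-0.002,0.08,0],
    [-0.004,-0.002,0.13,0],
    [-0.004,-0.002,0.18,0],
    [-0.004,-0.002,0.22,0],
    [-0.004,-0.002,0.24,0],
    [-0.004,-0.002,0.2425,0],
    [-0.004,-0.002,0.2425,0],
  ],
)

```text
time: 21.3
ee_pos: [0.4502, -0.1996, 0.0332]
eef_rot: [180.0, 0.0, 76.2]
wrist_force: [0.3, 0.0, -0.2]
opening: 0.275
grip_force: 0.0
```

>>> carry_out(
  targets=[
    [0.015,0,0,0],
    [0.03,0,0,0],
    [0.045,0,0,0],
    [0.06,0,0,0],
    [0.08,0,0,0],
    [0.1,0,0,0],
    [0.125,0,0,0],
    [0.15,0,0,0],
    [0.175,0,0,0],
    [0.2,0,0,0],
  ],
)

```text
time: 22.55
ee_pos: [0.4692, -0.121, 0.0328]
eef_rot: [-180.0, 0.0, 76.2]
wrist_force: [-0.1, 0.2, -0.7]
opening: 0.276
grip_force: 0.1
```

```bash
python3 -c "
from h import *
for n in('side',): 
  for r in reds(n,.012,imaging.grab_frame(n)):print(r)
to(.5464,.1908,.033,76.2)"
```

```text
(np.int32(138), array([351.9, 210.4]), array([ 0.4765, -0.0984]))
(np.int32(302), array([251.2, 311. ]), array([0.617 , 0.2283]))
(np.int32(314), array([278.2, 331.9]), array([0.5622, 0.2672]))
22.6 row [ 7.997e-01  2.100e-03 -2.000e-04] 0.0001
```

>>> carry_out(
  targets=[
    [0.025,0,0,0],
    [0.055,0,0,0],
    [0.085,0,0,0],
    [0.115,0,0,0],
    [0.145,0,0,0],
    [0.175,0,0,0],
    [0.205,0,0,0],
    [0.235,0,0,0],
    [0.265,0,0,0],
    [0.295,0,0,0],
  ],
)

```text
time: 23.85
ee_pos: [0.4975, -0.0064, 0.0328]
eef_rot: [180.0, 0.0, 76.2]
wrist_force: [-1.0, 0.4, 0.6]
opening: 0.278
grip_force: 0.1
```

>>> carry_out(
  targets=[
    [0.03,0,0,0],
    [0.06,0,0,0],
    [0.09,0,0,0],
    [0.12,0,0,0],
    [0.145,0,0,0],
    [0.17,0,0,0],
    [0.19,0,0,0],
    [0.21,0,0,0],
    [0.23,0,0,0],
    [0.25,0,0,0],
  ],
)

```text
time: 25.1
ee_pos: [0.5213, 0.0904, 0.0328]
eef_rot: [180.0, 0.0, 76.2]
wrist_force: [-0.6, 0.2, 0.3]
opening: 0.277
grip_force: 0.1
```

```bash
python3 -c "
from h import *
im=imaging.grab_frame('side')
cv2.imwrite('pics/s3.png',im[:,:,::-1])
for r in reds('side',.012,im):print(r)
to(.5464,.1908,.033,76.2)"
```

```text
(np.int32(65), array([355.9,  86.1]), array([ 0.5346, -0.9519]))
(np.int32(22), array([394.5, 200. ]), array([ 0.3838, -0.153 ]))
(np.int32(255), array([314.9, 270.5]), array([0.5271, 0.1131]))
(np.int32(338), array([251.5, 311.8]), array([0.6161, 0.2301]))
(np.int32(327), array([278.3, 332.2]), array([0.5621, 0.2678]))
25.15 row [ 2.556e-01  1.300e-03 -2.000e-04] 0.0001
```

View pics/s3.png

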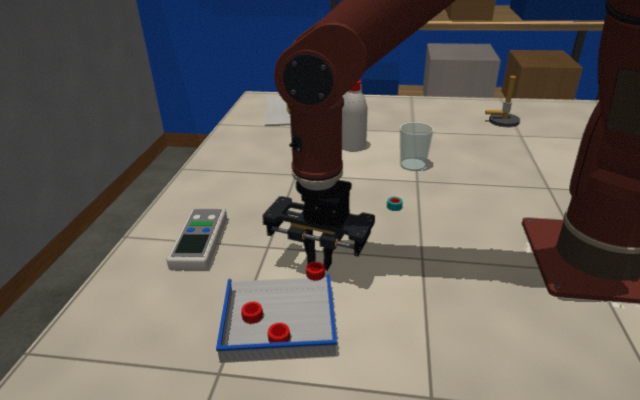

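Caps A (251,312) and B (278,332) lie in the tray. Cap C (315,270) is at the ramp, clear of the wall end at about (332,278).

>>> carry_out(
  targets=[
    [0.025,0,0,0],
    [0.055,0,0,0],
    [0.085,0,0,0],
    [0.115,0,0,0],
    [0.145,0,0,0],
    [0.175,0,0,0],
    [0.205,0,0,0],
    [0.23,0,0,0],
    [0.25,0,0,0],
    [0.258,0,0,0],
  ],
)

```text
time: 26.4
ee_pos: [0.5459, 0.1906, 0.0328]
eef_rot: [-180.0, 0.0, 76.2]
wrist_force: [-0.1, -0.5, 0.0]
opening: 0.276
grip_force: 0.1
```

>>> carry_out(
  targets=[
    [-0.03,0,0,0],
    [-0.1,0,0,0],
    [-0.1,0,-0.05,0],
    [-0.1,0,-0.12,0],
    [-0.1,0,-0.19,0],
    [-0.1,0,-0.24,0],
    [-0.2,0,-0.25,0],
    [-0.3,0,-0.25,0],
    [-0.4,0,-0.25,0],
    [-0.4,0,-0.25,0],
  ],
)

```text
time: 27.65
ee_pos: [0.5066, 0.0311, 0.1332]
eef_rot: [-180.0, -0.0, 75.9]
wrist_force: [-0.3, 0.3, 0.1]
opening: 0.272
grip_force: 0.0
```

```bash
python3 -c "
from h import *
im=imaging.grab_frame('side')
cv2.imwrite('pics/s4.png',im[:,:,::-1])
for r in reds('side',.014,im):
  d=r[2]-np.array([.5685,.23]);print(r,'tray',R.from_euler('z',-.18).apply([*d,0]).round(3))
print(bot.get_obs()['time'])"
```

```text
(np.int32(54), array([357. ,  84.5]), array([ 0.5318, -0.9653])) tray [-0.25  -1.169  0.   ]
(np.int32(23), array([394.5, 200.1]), array([ 0.3838, -0.1494])) tray [-0.25 -0.34  0.  ]
(np.int32(311), array([291.1, 307. ]), array([0.5521, 0.2128])) tray [-0.019 -0.014  0.   ]
(np.int32(317), array([251.4, 311.4]), array([0.6158, 0.231 ])) tray [ 0.047 -0.007  0.   ]
(np.int32(323), array([278.2, 332.1]), array([0.5617, 0.2695])) tray [0.   0.04 0.  ]
27.7
```

View pics/s4.png

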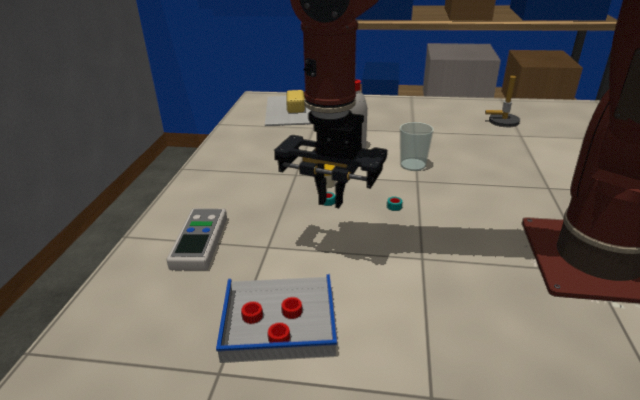

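All three caps lie flat in the tray at (251,311), (291,307) and (278,332). The fingers are clear and the bystanders have not moved, so I'm handing in.

```bash
python3 -c "
from station import ticket
print(ticket.finish_job())"
```

```text
the job is handed in; nothing more can be done
None
```

I swept all three red caps into the tray and handed the job in at about 28 s; in the last camera check they lay well inside the walls and the bystanders in view looked unmoved, but the hand-in returned no verdict.

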